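# Load a collet chuck into the tool presetter's spindle

## Robot

A 7-joint arm with a two-finger parallel gripper is mounted at the origin on the work surface. World frame = base frame: x ahead of the robot, y to its left, z up, the work surface at z = 0. Lengths are in m, angles in rad, forces in N, time in s.
With the tool pointing down it reaches from about 0.4 to 0.85 m from the base axis. Payload 10.4 kg.
Tool frame: the origin (TCP) lies between the finger pads; the fingertips stand 25 mm ahead of it and the grasp point (between the pads) lies 6 mm ahead of it; z points along the fingers, y is the line along which they close (so a half turn about z gives the same grasp; the last joint's range is limited). The gripper opens to 87 mm and grips with 3 to 60 N. Pads are 19 mm wide; open, the fingers measure 117 mm over their backs; the gripper's body (75 mm by 190 mm) begins 51 mm behind the grasp point.
Start: joints at [1.277, 0.332, -0.065, 1.46, 0.022, 1.35, -0.088], TCP at [0.167, -0.602, 0.248] pointing down, gripper open.
Joint ranges: [-2.6, 2.6], [-0.5, 2.12], [-1.47, 1.34], [0.16, 2.42], [-1.27, 4.41], [0.06, 2.06], [-2.6, 2.6]. Speed limits (rad/s): [2.22, 2.22, 2.79, 2.79, 3.14, 3.14, 3.14].

## Interface

Orientations are given as a rotation vector (axis times angle).
In Python, from plant import sense, grab_frame, job_done gives the robot as it stands. The module is installed in compiled form; this text tells all that it offers.
- The arm moves only by the tool apply_moves, never from a script. Its argument "motion" is a list of rows, each a list of 7 numbers: the shift along the tool's x, y, z normalised to -1 to 1, where 1 is 0.1 m, then the turn, a rotation vector about the tool's x, y, z normalised to -1 to 1, where 1 is 0.5 rad, then the closure, from 0 (fully open) to 1 (shut). A call has 1 to 8 rows; each row shifts and turns the commanded pose from where the row before left it, along the tool's axes as they then stand; what a row does not reach is not made up. A row lasts 1/10 s, in which the tool goes at most 50 mm and 8.59 degrees, less where a joint would pass 70% of its speed; a pose out of reach is approached as far as the arm can. A call with a number of a shift or a turn outside -1 to 1 is refused whole. A call with a gripper value outside its range is refused whole. The fingers move at their own pace and stop on an object; "force" is the grip in N (left out, the last holds). Time passes only in rows, so rows that do not move let the fingers close. It gives the time, the measured TCP pose, the force, the opening and the grip force at its end, in the units of the state.
- sense(): the state, without advancing time (a new reading comes with each control period).
- grab_frame(name): name is "side" or "top" or "wrist"; returns a dict with "img" (384x512x3 uint8, red, green, blue), "fov_y" (degrees; the focal length in pixels is half the picture's height over the tangent of half this angle, whatever the lens; pixels are square), "cx", "cy" (the principal point, pixels), "distortion" ([k1, k2, p1, p2, k3] as OpenCV has them; the pictures are not rectified), "extrinsics" (4x4, takes a point from world to camera coordinates). Camera axes: x right, y up, looking along -z (the intrinsics and any distortion apply to the point x, -y, -z); pixel columns grow to the right and rows downward; lengths in m; the calibration is good to about 2 mm. A picture is of the moment at which its call begins. There is no depth.
- job_done(): hands the job in; it is judged then, once.
The state is a dict: "t": time; "joint_pos": joint angles; "qvel": joint speeds; "joint_efforts": joint torques, N m; "tool_pos": TCP position; "tcp_rot": TCP orientation; "wrist_force": force on the tool from outside, world axes, zero at the start; "wrist_torque": the same for the moment, N m; "grip_width": opening from 0.0 (shut) to 1.0 (fully open); "grip_force": force on a finger pad.
Only numpy, scipy, OpenCV 4.12 (cv2) and the standard library are available. Lean on these libraries where they do the work, as an engineer would, in place of code of your own. Each camera call takes 0.05 s, during which the arm holds its last target. There are 200 camera calls.

## Task

Load the slim collet chuck (the one with the round nut and the thin end mill) from the rack into the presetter's spindle: lower its taper in, turn it lightly by feel until the flange slots drop over the two drive dogs, then press it down until the pull stud snaps in and the flange sits flat on the spindle face. Do not ram or force it against the machine, leave the other tools alone, and let go when it is home.

Things in the scene. Friction and masses are not known exactly. Their poses are not given: they have to be found in the camera images.
- collet_chuck: The holder to load: steel collet chuck, taper down in a rack pocket, 0.44 to 0.7 kg. Origin on its axis at the taper's big end, z up. Below: taper 31.8 mm diameter, 17.8 at z -48, then a pull stud to z -69, head 11 mm. Above: flange 46 mm, z 2 to 22, cut full height by two drive slots 17 mm wide at +x and -x (fits half round too); 31 mm body to z 42, nut, 10 mm end mill, tip at z 88.
- nut (a point): Centre of the collet chuck's round nut, on the axis 54 mm above the holder's origin: the place to grip, any grip yaw. Nut 35 mm diameter, 24 mm high. The end mill stands 34 mm above this point; the flange's top lies 32 mm below it.
- spindle_mouth (a point): Point on the axis of the spindle's taper bore, which opens upward; its frame is the fixed casting's, not the turning spindle's. 123 mm above the desk. Fully home means the holder's origin on this point: its flange then lies on the spindle's flat face, which is 2 mm above the point. Bore and taper leave 0.4 mm when home, about 1.5 mm sideways when 8 mm high.
- dog_tops (a point): Point on the spindle axis level with the tops of the two drive dogs, 8 mm above the spindle face. Dogs: steel, on opposite sides, 15 mm wide, 17.5 to 25 mm from the axis, top edges chamfered 1.2 mm. They turn with the spindle and stand anywhere within 30 degrees of this frame's x axis; that angle is NOT measured. Off the slots, the flange stops on the tops, 8 mm short of home.
- stud_catch (a point): Point on the spindle axis, 62 mm below spindle_mouth, level with a ring of small spring balls deep in the bore that catch the pull stud. With slots over dogs, from 7.5 to 4 mm short of home the stud pushes through them: 20 to 25 N downward in all at the stiffest, the holder's weight included; then they snap behind its head and pull it home. Let go before that, the holder stays about 6 mm high.
- presetter: Benchtop tool presetter, fixed casting. Origin on the desk under the spindle axis. Base x -115 to 155, y -95 to 405 mm, 45 high; round spindle housing 136 mm wide to z 115; turning steel nose 84 mm wide, flat face at z 125. The spindle drags: 0.3 N m turns it, so feel for the dogs lightly (3 to 8 N). Column 430 mm high at y 295 to 375; its camera fork at z 317 to 403 reaches in to y 230.
- rack: Fixed tool rack: black plate 110 mm (x) by 340 mm (y), top 87 mm above the desk, on two end panels; origin on the desk under its centre. Three open 34 mm pockets at y -110, 0 and 110 mm, each with one holder hanging by its flange, the holder's origin 85 mm above the desk. Which holder is in which pocket varies.
- face_mill: Bystander: holder with the same shank carrying a wide face mill, 50 mm diameter, z 32 to 62, top at z 68. Origin at the taper's big end. Leave it in its pocket.
- sidelock: Bystander: holder with the same shank, a plain body 42 mm wide (z 22 to 58) and a thick 16 mm cutter, top at z 76. Origin at the taper's big end. Leave it in its pocket.

How it is judged:
On the way, in this order (a step that is already met when the one before it is completed fails the run):
1. the collet chuck has been lifted out of the rack (z of collet_chuck in the frame of rack above 0.15 m), for 0.1 s.
2. it is fully home in the spindle (horizontal distance between collet_chuck and spindle_mouth below 0.002 m and z of collet_chuck in the frame of spindle_mouth below 0.002 m and angle between collet_chuck's own z axis and vertical below 0.035 rad), for 0.2 s.
At the end, for the whole second after the job is handed in: The collet chuck is fully home in the spindle: its origin within 2 mm of the spindle mouth point sideways and in height (only possible with the slots over the dogs and the stud snapped in), upright within 2 degrees, at rest and let go; the other tools are where they were (all of step 2 and z of collet_chuck in the frame of spindle_mouth above -0.002 m and linear speed of collet_chuck below 0.02 m/s); the robot touches nothing.
It fails at once if the collet chuck is rammed or forced against the dogs or the mouth of the spindle (over 40 N while more than 6.5 mm short of home) (z of collet_chuck in the frame of spindle_mouth above 0.0065 m and contact force between collet_chuck and presetter above 40 N).
It fails at once if the collet chuck is forced against the presetter, contact forces adding up to more than 80 N (contact force between collet_chuck and presetter above 80 N).
It fails at once if the face mill is moved by more than 15 mm (distance of face_mill from where it was at the start of the episode above 0.015 m).
It fails at once if the side-lock holder is moved by more than 15 mm (distance of sidelock from where it was at the start of the episode above 0.015 m).
It also fails if it takes over 72 s, if anything falls off the work surface, if the arm or the gripper's body presses on something with over 40 N, if the wrist force passes 120 N, or if a joint passes its speed limit or range.

## Working session

There is one attempt and no reset: what is moved stays moved. The work goes in short steps, Python scripts to look and compute and a tool call to move; the robot and the scene stay as the last step left them, time stands still between calls to the robot, and variables do not carry over. Pictures are saved under pics/ and viewed, at most 10 in all, crops included, and the job is handed in when it is done.

Besides the shell and the picture viewer there is one more tool, called after "Emit:" as name(argument=value, ...), one argument or row to a line, values as JSON. apply_moves: Moves the arm, as the interface text tells. Scaled input: -1 to 1 covers 0.1 m each way for a shift and 0.5 rad each way for a turn. Its arguments: {"type":"object","properties":{"motion":{"type":"array","items":{"type":"array","items":{"type":"number"}}},"force":{"type":"number"}},"required":["motion"]}

```bash
mkdir -p pics
cat > h.py <<'E'
import numpy as np, cv2
from scipy.spatial.transform import Rotation as R
from plant import sense, grab_frame, job_done
def K(f):
    h=f["img"].shape[0]; fl=h/2/np.tan(np.radians(f["fov_y"])/2)
    return np.array([[fl,0,f["cx"]],[0,fl,f["cy"]],[0,0,1]])
def ray(f,u,v):
    p=cv2.undistortPoints(np.array([[[u,v]]],float),K(f),np.array(f["distortion"]))[0,0]
    E=np.array(f["extrinsics"]); d=E[:3,:3].T@np.array([p[0],-p[1],-1]); o=-E[:3,:3].T@E[:3,3]
    return o,d/np.linalg.norm(d)
def onz(f,u,v,z):
    o,d=ray(f,u,v); return o+d*(z-o[2])/d[2]
def proj(f,P):
    E=np.array(f["extrinsics"]); c=(E[:3,:3]@np.atleast_2d(P).T).T+E[:3,3]; c=c*[1,-1,-1]
    return cv2.projectPoints(c,np.zeros(3),np.zeros(3),K(f),np.array(f["distortion"]))[0][:,0]
def meet(r1,r2):
    (a,u),(b,v)=r1,r2; s=np.linalg.lstsq(np.c_[u,-v],b-a,rcond=None)[0]
    p,q=a+s[0]*u,b+s[1]*v; return (p+q)/2,np.linalg.norm(p-q)
E
python3 - <<'E'
from h import *
import pickle
s=sense(); print({k:np.round(v,3) for k,v in s.items()})
F={}
for n in("side","top"):
    f=grab_frame(n);F[n]=f; cv2.imwrite(f"pics/{n}0.png",f["img"][...,::-1])
    E=np.array(f["extrinsics"]); print(n,f["fov_y"],f["distortion"],-E[:3,:3].T@E[:3,3], E[2,:3])
pickle.dump(F,open("f0.pkl","wb"))
a=np.hstack([F["side"]["img"],F["top"]["img"]])
E
```

```text
{'t': np.float64(0.0), 'joint_pos': array([ 1.277,  0.333, -0.065,  1.461,  0.022,  1.35 , -0.088]), 'qvel': array([-0.001, -0.002,  0.   ,  0.001, -0.001, -0.001, -0.001]), 'joint_efforts': array([-1.0000e-03, -6.2328e+01,  2.5000e-02, -3.8990e+01, -6.1000e-02,
        4.0000e-02,  0.0000e+00]), 'tool_pos': array([ 0.167, -0.602,  0.247]), 'tcp_rot': array([-3.111, -0.424,  0.   ]), 'wrist_force': array([-0.252,  0.683,  0.23 ]), 'wrist_torque': array([0.022, 0.067, 0.092]), 'grip_force': np.float64(0.0), 'grip_width': np.float64(0.999)}
side 52.027631986247016 [-0.09740187  0.          0.          0.          0.        ] [0.10431669 0.45102796 0.55584511] [-0.53115091  0.6622511   0.52849048]
top 42.50170942251756 [-0.15239927  0.          0.          0.          0.        ] [ 0.43810477 -0.0638457   1.28304794] [-0.09891195  0.0103442   0.99504242]
```

View pics/side0.png

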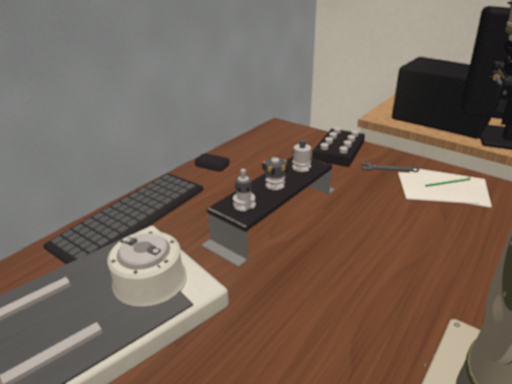

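View pics/top0.png

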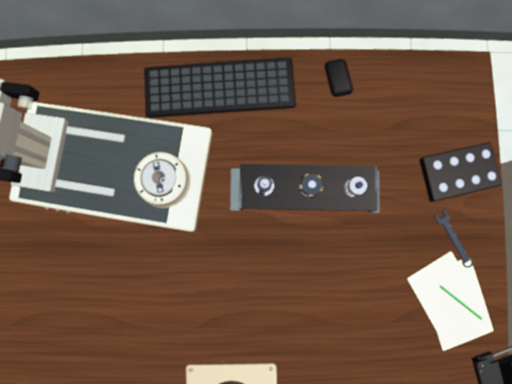

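Side view: the collet chuck (thin mill) is the nearest one at (243,190), face mill at (276,172), side-lock at (302,157), spindle nose at (145,248). Top view: collet chuck at (264,186), spindle at (158,178).

Run:
```python
from h import *
import pickle
F=pickle.load(open("f0.pkl","rb"))
a=F["top"]["img"][140:220,110:290]; b=F["side"]["img"][155:310,90:270]
A=cv2.resize(a,(720,320),interpolation=cv2.INTER_CUBIC);B=cv2.resize(b,None,fx=1.8,fy=1.8,interpolation=cv2.INTER_CUBIC)
C=np.zeros((600,720,3),np.uint8);C[:320]=A;C[320:320+min(280,B.shape[0]),:B.shape[1]]=B[:280]
cv2.imwrite("pics/crop0.png",C[...,::-1])
t=F["top"]
for z,u,v in[(.115,159,179),(.125,159,178),(.163,264,185),(.139,264,186),(.087,240,165),(.087,241,209),(.087,378,166),(.087,379,211)]: print(u,v,z,np.round(onz(t,u,v,z),4))
print(meet(ray(F["top"],264,185),ray(F["side"],243,172)))
```

```text
159 179 0.115 [0.5809 0.1588 0.115 ]
159 178 0.125 [0.582  0.1569 0.125 ]
264 185 0.163 [ 0.5572 -0.091   0.163 ]
264 186 0.139 [ 0.5574 -0.0915  0.139 ]
240 165 0.087 [ 0.6154 -0.035   0.087 ]
241 209 0.087 [ 0.5077 -0.036   0.087 ]
378 166 0.087 [ 0.608 -0.376  0.087]
379 211 0.087 [ 0.4966 -0.3739  0.087 ]
(array([ 0.55769475, -0.08979001,  0.17046326]), np.float64(0.003272851580041661))
```

View pics/crop0.png

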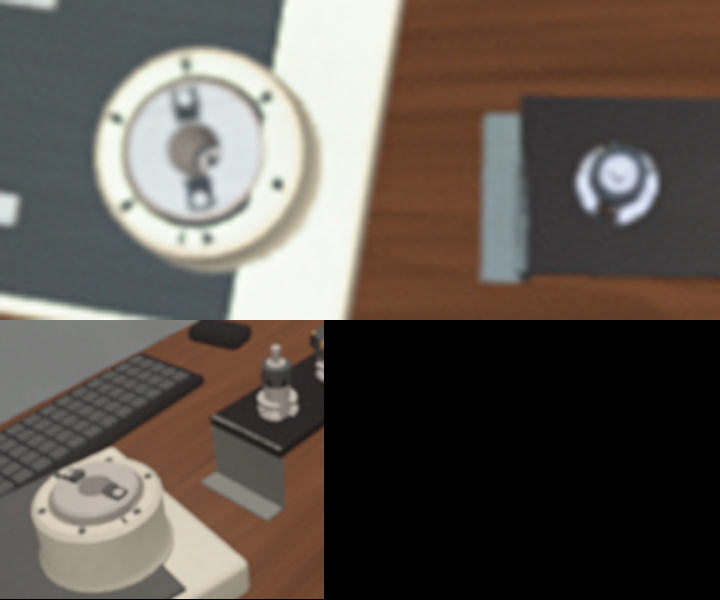

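The crop shows both dogs at about (156,166) and (160,189) in top-view pixels, the bore centre near (158.5,177.5), and the collet chuck's nut at (264,184). I'll look closer with the wrist camera.

```bash
cat >> h.py <<'E'
def Rt(s=None):
    s=s or sense(); return R.from_rotvec(s["tcp_rot"]).as_matrix()
def down(yaw): # tool z down, tool x at world angle yaw
    c,s_=np.cos(yaw),np.sin(yaw); return np.array([[c,s_,0],[s_,-c,0],[0,0,-1]])
def plan(p,yaw=None):
    s=sense(); M=Rt(s); d=M.T@(np.array(p)-s["tool_pos"])
    print("shift units",np.round(d/.1,3),"mm",np.round(d*1e3,1))
    if yaw is not None: print("turn units",np.round(R.from_matrix(M.T@down(yaw)).as_rotvec()/.5,3))
def xyaw(s=None): M=Rt(s); return np.arctan2(M[1,0],M[0,0])
E
python3 - <<'E'
from h import *
s=sense(); M=Rt(s); print(M.round(3)); print("yaw",np.degrees(xyaw()))
f=grab_frame("wrist"); E=np.array(f["extrinsics"]); c=-E[:3,:3].T@E[:3,3]
print("cam in tool",M.T@(c-s["tool_pos"]),"look",M.T@-E[2,:3],"right",M.T@E[0,:3],f["fov_y"],f["distortion"])
t=pickle=None
import pickle; F=pickle.load(open("f0.pkl","rb")); t=F["top"]
a,b=onz(t,156.25,165.75,.133),onz(t,160,188.75,.133); print(a,b,(a+b)/2,np.linalg.norm(a-b))
plan([.50,.157,.36],0.0)
E
```

```text
[[ 0.964  0.267 -0.   ]
 [ 0.267 -0.964  0.001]
 [-0.    -0.001 -1.   ]]
yaw 15.51435405401055
cam in tool [ 0.07621784  0.00077096 -0.13655192] look [-2.77840526e-01  6.47522147e-05  9.60627211e-01] right [-1.36668829e-03  9.99998959e-01 -4.62690975e-04] 62.19446724536182 [-0.07491216  0.          0.          0.          0.        ]
[0.61033317 0.16203942 0.133     ] [0.55554522 0.15287455 0.133     ] [0.58293919 0.15745698 0.133     ] 0.05554920974211401
shift units [ 5.238 -6.424 -1.124] mm [ 523.8 -642.4 -112.4]
turn units [-0.002  0.     0.542]
```

Emit:
apply_moves(
  motion=[
    [0, 0, -0.3, 0, 0, 0, 0],
    [0.25, -0.26, -0.1, 0, 0, 0, 0],
    [0.25, -0.26, 0, 0, 0, 0, 0],
    [0.25, -0.26, 0, 0, 0, 0, 0],
    [0.25, -0.26, 0, 0, 0, 0, 0],
    [0.25, -0.26, 0, 0, 0, 0, 0],
    [0.25, -0.26, 0, 0, 0, 0, 0],
    [0.25, -0.26, 0, 0, 0, 0, 0],
  ],
)

```text
t: 0.95
tool_pos: [0.2875, -0.3786, 0.2874]
tcp_rot: [3.113, 0.424, -0.0]
wrist_force: [0.4, 0.5, 0.2]
grip_width: 1.003
grip_force: 0.0
```

Emit:
apply_moves(
  motion=[
    [0.25, -0.26, 0, 0, 0, 0, 0],
    [0.25, -0.26, 0, 0, 0, 0, 0],
    [0.25, -0.26, 0, 0, 0, 0, 0],
    [0.25, -0.26, 0, 0, 0, 0, 0],
    [0.25, -0.26, 0, 0, 0, 0, 0],
    [0.25, -0.26, 0, 0, 0, 0, 0],
    [0.25, -0.26, 0, 0, 0, 0, 0],
    [0.25, -0.26, 0, 0, 0, 0, 0],
  ],
)

```text
t: 1.75
tool_pos: [0.4246, -0.1247, 0.2876]
tcp_rot: [3.112, 0.424, 0.0]
wrist_force: [0.3, -1.2, -1.7]
grip_width: 1.001
grip_force: 0.0
```

Emit:
apply_moves(
  motion=[
    [0.25, -0.26, 0, 0, 0, 0, 0],
    [0.25, -0.26, 0, 0, 0, 0, 0],
    [0.25, -0.26, 0, 0, 0, 0, 0],
    [0.25, -0.26, 0, 0, 0, 0, 0],
    [0.25, -0.26, 0, 0, 0, 0, 0],
    [0.25, -0.26, 0, 0, 0, 0, 0],
    [0.2, -0.2, 0, 0, 0, 0, 0],
    [0, 0, 0, 0, 0, 0.26, 0],
  ],
)

```text
t: 2.55
tool_pos: [0.5413, 0.093, 0.287]
tcp_rot: [-3.131, -0.228, 0.001]
wrist_force: [-0.4, -0.1, -0.1]
grip_width: 0.999
grip_force: 0.0
```

Run:
```python
from h import *
import pickle
s=sense(); print(s["t"],s["tool_pos"],np.degrees(xyaw(s)),s["wrist_force"],s["joint_pos"])
f=grab_frame("wrist"); pickle.dump(f,open("w1.pkl","wb"))
cv2.imwrite("pics/w1.png",f["img"][...,::-1]); plan([.58,.157,.28],0)
```

```text
2.55 [0.54127569 0.09302684 0.2869823 ] 8.323371320228445 [-0.43010232 -0.06203382 -0.05484371] [ 0.44098968  0.23065595 -0.80400755  1.56966757  0.16480715  1.41249377
 -1.80133229]
shift units [ 0.474 -0.602  0.07 ] mm [ 47.4 -60.2   7. ]
turn units [-0.003  0.002  0.264]
```

View pics/w1.png

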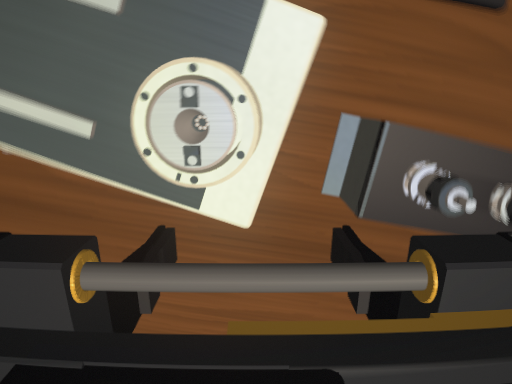

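The wrist view shows the spindle at (193,123) with dogs at (189,96) and (192,155), and the collet chuck with its flange slots around (430,185). Rectify onto the known planes to measure.

```bash
cat >> h.py <<'E'
def rect(f,c,z,half,n=400):
    # image: columns = +world x, rows = -world y
    g=np.linspace(-half,half,n); X,Y=np.meshgrid(c[0]+g,c[1]-g)
    uv=proj(f,np.c_[X.ravel(),Y.ravel(),np.full(X.size,z)]).astype(np.float32).reshape(n,n,2)
    return cv2.remap(f["img"],uv[...,0],uv[...,1],cv2.INTER_CUBIC)
E
python3 - <<'E'
from h import *
import pickle
f=pickle.load(open("w1.pkl","rb"))
a=rect(f,(.583,.157),.133,.05); b=rect(f,(.558,-.091),.107,.05)
cv2.imwrite("pics/r1.png",np.hstack([a,b])[...,::-1])
# nose circle: boundary nose/cream ring via HSV saturation, on z=.125
h=.08;n=640;sc=2*h/n
r=rect(f,(.583,.157),.125,h,n); hsv=cv2.cvtColor(r,cv2.COLOR_RGB2HSV)
m=((hsv[...,1]>30)&(hsv[...,2]>150)&(hsv[...,0]>8)&(hsv[...,0]<40)).astype(np.uint8)
m=cv2.morphologyEx(m,cv2.MORPH_CLOSE,np.ones((9,9)))
cs,hi=cv2.findContours(m,cv2.RETR_CCOMP,cv2.CHAIN_APPROX_NONE)
for c in cs:
    if cv2.contourArea(c)>5000:
        (x,y),(A,B),an=cv2.fitEllipse(c); print(round(.583-h+x*sc,4),round(.157+h-y*sc,4),"dia",A*sc,B*sc)
g=cv2.GaussianBlur(cv2.cvtColor(r,cv2.COLOR_RGB2GRAY),(5,5),1)
for rr in((.038,.046),(.064,.074)):
    q=cv2.HoughCircles(g,cv2.HOUGH_GRADIENT_ALT,1,20,param1=100,param2=.6,minRadius=int(rr[0]/sc),maxRadius=int(rr[1]/sc))
    if q is not None:
        for x,y,R_ in q[0][:3]: print("H",.583-h+x*sc,.157+h-y*sc,R_*sc)
E
```

```text
0.5769 0.1601 dia 0.12122015380859376 0.15495935058593752
0.5864 0.1509 dia 0.09230045318603516 0.10154835510253907
0.5867 0.1576 dia 0.0783632583618164 0.07943736267089845
0.6273 0.1845 dia 0.013197630882263185 0.04816672515869141
0.5827 0.2044 dia 0.012521011352539062 0.048016040802001954
H 0.58775 0.156 0.04062926
H 0.58775 0.156 0.04487555
```

View pics/r1.png

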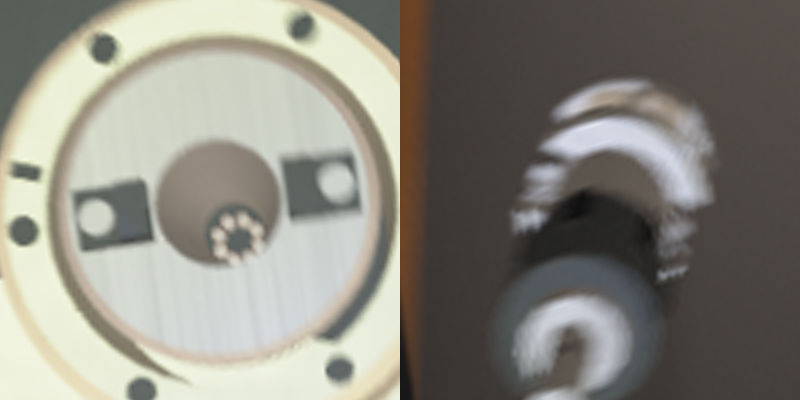

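Rectified at z=0.133 (0.25 mm/px): dogs at (114,215) and (320,185), i.e. about 8° from world x, with bore centre near (218,203). Top and wrist estimates differ by a few mm, so I take a closer, settled view.

Emit:
apply_moves(
  motion=[
    [0.25, -0.3, 0.05, 0, 0, 0, 0],
    [0.25, -0.3, 0.05, 0, 0, 0, 0],
    [0, 0, 0, 0, 0, 0.13, 0],
    [0, 0, 0, 0, 0, 0.13, 0],
    [0, 0, 0, 0, 0, 0, 0],
    [0, 0, 0, 0, 0, 0, 0],
    [0, 0, 0, 0, 0, 0, 0],
  ],
)

```text
t: 3.3
tool_pos: [0.582, 0.1548, 0.2777]
tcp_rot: [3.141, 0.019, 0.0]
wrist_force: [0.2, -0.2, 0.0]
grip_width: 0.997
grip_force: 0.0
```

```bash
cat > spin.py <<'E'
from h import *
import pickle
def nose(f,c0=(.585,.157),z=.125,lo=.035,hi=.048):
    # strongest saturation step along rays from guess -> circle LSQ with outlier rejection
    h=.06;n=600;sc=2*h/n
    r=rect(f,c0,z,h,n); S=cv2.GaussianBlur(cv2.cvtColor(r,cv2.COLOR_RGB2HSV)[...,1].astype(np.float32),(0,0),3)
    pts=[]
    for a in np.linspace(0,2*np.pi,180,endpoint=False):
        rr=np.arange(lo,hi,sc); x=n/2+rr/sc*np.cos(a); y=n/2-rr/sc*np.sin(a)
        p=S[y.astype(int),x.astype(int)]; k=np.argmax(np.gradient(p)); pts.append((c0[0]+rr[k]*np.cos(a),c0[1]+rr[k]*np.sin(a)))
    P=np.array(pts); ok=np.ones(len(P),bool)
    for _ in range(8):
        A=np.c_[2*P[ok],np.ones(ok.sum())]; s=np.linalg.lstsq(A,(P[ok]**2).sum(1),rcond=None)[0]
        R_=np.sqrt(s[2]+s[0]**2+s[1]**2); e=np.abs(np.hypot(*(P-s[:2]).T)-R_); ok=e<max(.0006,2*np.median(e))
    return s[:2],R_,ok.sum(),np.median(e)
E
python3 - <<'E'
from spin import *
s=sense(); print(s["t"],s["tool_pos"],np.degrees(xyaw(s)),s["joint_pos"].round(2))
f=grab_frame("wrist"); pickle.dump(f,open("w2.pkl","wb"))
print(nose(f)); print(nose(pickle.load(open("w1.pkl","rb")))); print(nose(pickle.load(open("f0.pkl","rb"))["top"],(.582,.157)))
a=rect(f,(.585,.157),.133,.05); t=grab_frame("top")
cv2.imwrite("pics/r2.png",np.hstack([a,cv2.resize(f["img"],(533,400))])[:, :800][...,::-1])
E
```

```text
3.3 [0.58202227 0.15480605 0.27767421] 0.6989913074974234 [ 0.27  0.37 -0.79  1.45  0.26  1.43 -2.08]
(array([0.58606935, 0.15872251]), np.float64(0.039089981721892264), np.int64(170), np.float64(0.00012677292737535775))
(array([0.58662363, 0.15786678]), np.float64(0.03915639457483752), np.int64(169), np.float64(0.00018130596286324713))
(array([0.58479583, 0.15958457]), np.float64(0.040095446169452695), np.int64(134), np.float64(0.00029139016202998913))
```

View pics/r2.png

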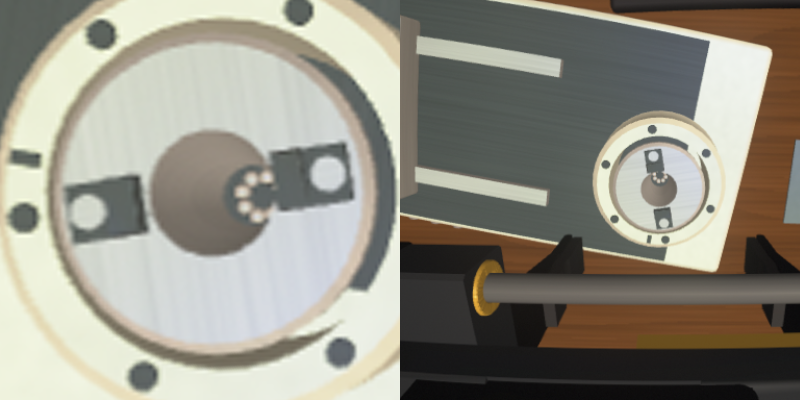

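Bore centre is about (0.586, 0.159), dog axis about +8.5° to 9° in world yaw, consistent over three views. Now the chuck, from close by.

Emit:
apply_moves(
  motion=[
    [-0.05, 0.4, 0, 0, 0, 0, 0],
    [-0.05, 0.4, 0, 0, 0, 0, 0],
    [-0.05, 0.4, 0, 0, 0, 0, 0],
    [-0.05, 0.4, 0.05, 0, 0, 0, 0],
    [-0.05, 0.4, 0.05, 0, 0, 0, 0],
    [0, 0.4, 0.1, 0, 0, 0, 0],
    [0, 0.07, 0.1, 0, 0, 0, 0],
    [0, 0, 0, 0, 0, 0, 0],
  ],
)

```text
t: 4.2
tool_pos: [0.5588, -0.0938, 0.2462]
tcp_rot: [-3.141, -0.013, 0.003]
wrist_force: [-0.2, 0.2, 0.1]
grip_width: 1.0
grip_force: 0.0
```

Emit:
apply_moves(
  motion=[
    [0, 0, 0, 0, 0, 0, 0],
    [0, 0, 0, 0, 0, 0, 0],
  ],
)

```text
t: 4.4
tool_pos: [0.5601, -0.0899, 0.2483]
tcp_rot: [-3.141, -0.021, -0.002]
wrist_force: [-0.4, -0.4, 0.5]
grip_width: 1.002
grip_force: 0.0
```

Run:
```python
from spin import *
s=sense(); print(s["t"],s["tool_pos"],np.degrees(xyaw(s)),s["joint_pos"].round(2))
f=grab_frame("wrist"); pickle.dump(f,open("w3.pkl","wb"))
uv=proj(f,[[.5575,-.092,.107],[.5575,-.092,.173],[.5575,-.092,.139]]); print(uv)
a=rect(f,(.558,-.092),.107,.04)
u,v=uv[2].astype(int); c=f["img"][max(0,v-60):v+60,max(0,u-60):u+60]
cv2.imwrite("pics/r3.png",np.hstack([a,cv2.resize(c,(400,400),interpolation=cv2.INTER_CUBIC)])[...,::-1]); print(u,v,c.shape)
```

```text
4.4 [ 0.56006957 -0.0899371   0.24828534] 0.7841431975805978 [ 0.66  0.27 -0.69  1.59  0.18  1.34 -1.61]
[[254.85798003 191.85665214]
 [255.28573181 217.28324625]
 [255.03936483 202.62823784]]
255 202 (120, 120, 3)
```

View pics/r3.png

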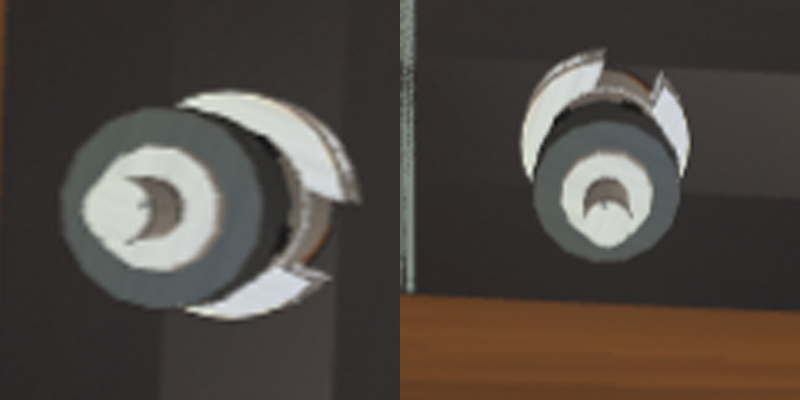

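Rectified at z=0.107 (0.2 mm/px): flange with one slot opening towards +x and slightly −y, edges near (340,200) and (322,272); nut disc centre about (162,207) in this plane. I'll fit circles now.

Run:
```python
from spin import *
f=grab_frame("wrist"); s=sense(); print(s["tool_pos"],s["qvel"].round(3))
def circ(P):
    ok=np.ones(len(P),bool)
    for _ in range(10):
        q=np.linalg.lstsq(np.c_[2*P[ok],np.ones(ok.sum())],(P[ok]**2).sum(1),rcond=None)[0]
        R_=np.sqrt(q[2]+q[0]**2+q[1]**2); e=np.abs(np.hypot(*(P-q[:2]).T)-R_); ok=e<max(.0005,2*np.median(e))
    return q[:2].round(4),R_.round(4),ok.sum(),len(P)
def edge(f,c0,z,lo,hi,sgn,angs,ch=None):
    h=.05;n=1000;sc=2*h/n
    r=cv2.GaussianBlur(rect(f,c0,z,h,n).astype(np.float32).mean(2),(0,0),3); P=[]
    for a in np.radians(angs):
        rr=np.arange(lo,hi,sc);p=r[(n/2-rr/sc*np.sin(a)).astype(int),(n/2+rr/sc*np.cos(a)).astype(int)]
        k=np.argmax(sgn*np.gradient(p));P.append((c0[0]+rr[k]*np.cos(a),c0[1]+rr[k]*np.sin(a)))
    return np.array(P)
t=grab_frame("top")
print("nut wrist",circ(edge(f,(.562,-.092),.151,.012,.023,-1,np.arange(60,300,3))))
print("nut collet face wrist", circ(edge(f,(.562,-.092),.151,.005,.0145,-1,np.arange(0,360,3))))
A=np.r_[np.arange(30,80,2),np.arange(275,310,2)]
for c in((.564,-.093),(.561,-.092)): print("flange wrist",circ(edge(f,c,.107,.016,.030,-1,A)))
print("flange top", circ(edge(t,(.5575,-.091),.107,.017,.028,-1,np.r_[np.arange(60,160,3),np.arange(200,300,3)])))
# slot corners
h=.012; c=(.558+.0262,-.092-.007); r=rect(f,c,.107,h,600); cv2.imwrite("pics/r4.png",r[...,::-1])
```

```text
[ 0.56007144 -0.09039724  0.24820055] [ 0.003  0.002  0.006  0.001  0.003 -0.001  0.003]
nut wrist (array([ 0.5637, -0.0929]), np.float64(0.0167), np.int64(60), 80)
nut collet face wrist (array([ 0.5629, -0.093 ]), np.float64(0.0105), np.int64(104), 120)
flange wrist (array([ 0.5666, -0.0929]), np.float64(0.022), np.int64(31), 43)
flange wrist (array([ 0.5638, -0.093 ]), np.float64(0.0227), np.int64(38), 43)
flange top (array([ 0.5562, -0.0907]), np.float64(0.0243), np.int64(46), 68)
```

View pics/r4.png

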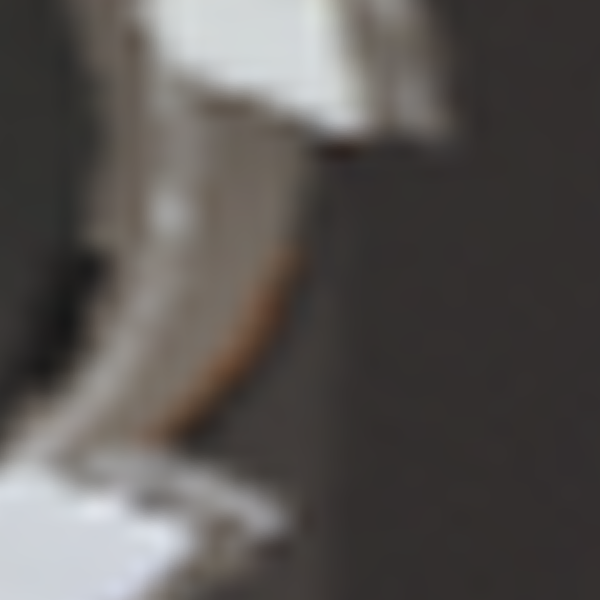

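Wrist fits put the chuck's axis at (0.5634, −0.0929), agreeing at nut and flange height, and its slot axis at about −20°. Spindle and chuck were seen from the same tool-relative spot, so camera bias cancels: displacement (+22.7, +251.6) mm, turn about +29°. Going for the grip.

Emit:
apply_moves(
  motion=[
    [0.033, 0.025, 0, 0, 0, -0.02, 0],
    [0, 0, 0.25, 0, 0, 0, 0],
    [0, 0, 0.25, 0, 0, 0, 0],
    [0, 0, 0.2, 0, 0, 0, 0],
    [0, 0, 0.15, 0, 0, 0, 0],
    [0, 0, 0.1, 0, 0, 0, 0],
    [0, 0, 0.08, 0, 0, 0, 0],
    [0, 0, 0, 0, 0, 0, 0],
  ],
)

```text
t: 5.35
tool_pos: [0.5628, -0.0944, 0.1439]
tcp_rot: [-3.141, -0.033, 0.001]
wrist_force: [-0.3, 0.4, 0.3]
grip_width: 0.997
grip_force: 0.0
```

Run:
```python
from h import *
s=sense(); print(s["t"],s["tool_pos"],np.degrees(xyaw(s)),s["wrist_force"]); plan([.5634,-.0929,.145],0)
```

```text
5.35 [ 0.56283336 -0.09435417  0.14394303] 1.2007896135013958 [-0.25945764  0.42382464  0.26063869]
shift units [ 0.006 -0.014 -0.011] mm [ 0.6 -1.4 -1.1]
turn units [-0.     0.002  0.042]
```

Emit:
apply_moves(
  motion=[
    [0.005, -0.01, -0.01, 0, 0, 0, 0.3],
    [0, 0, 0, 0, 0, 0, 1],
    [0, 0, 0, 0, 0, 0, 1],
    [0, 0, 0, 0, 0, 0, 1],
    [0, 0, 0, 0, 0, 0, 1],
    [0, 0, 0, 0, 0, 0, 1],
    [0, 0, 0, 0, 0, 0, 1],
    [0, 0, 0, 0, 0, 0, 1],
  ],
  force=15,
)

```text
t: 6.15
tool_pos: [0.5636, -0.0928, 0.1456]
tcp_rot: [-3.141, -0.033, -0.0]
wrist_force: [1.2, 1.8, 0.4]
grip_width: 0.393
grip_force: 15.0
```

Emit:
apply_moves(
  motion=[
    [0, 0, 0, 0, 0, 0, 1],
    [0, 0, 0, 0, 0, 0, 1],
    [0, 0, 0, 0, 0, 0, 1],
  ],
  force=45,
)

```text
t: 6.45
tool_pos: [0.5636, -0.0929, 0.1456]
tcp_rot: [-3.141, -0.033, -0.0]
wrist_force: [-0.9, 3.2, 1.4]
grip_width: 0.391
grip_force: 45.0
```

Run:
```python
from h import *
s=sense(); print(s["t"],s["tool_pos"],np.degrees(xyaw(s)),s["wrist_force"],s["wrist_torque"],s["grip_width"]*87,s["grip_force"])
```

```text
6.45 [ 0.56355065 -0.09286326  0.14560623] 1.221022568444833 [-0.86048517  3.19544422  1.43227335] [0.76661055 0.06076115 0.02086336] 34.04200744708953 44.98480757698417
```

Emit:
apply_moves(
  motion=[
    [0, 0, -0.1, 0, 0, 0, 1],
    [0, 0, -0.2, 0, 0, 0, 1],
    [0, 0, -0.25, 0, 0, 0, 1],
    [0, 0, -0.25, 0, 0, 0, 1],
    [0, 0, -0.25, 0, 0, 0, 1],
    [0, 0, -0.25, 0, 0, 0, 1],
    [0, 0, -0.2, 0, 0, 0, 1],
    [0, 0, 0, 0, 0, 0, 1],
  ],
)

```text
t: 7.25
tool_pos: [0.5643, -0.0939, 0.2983]
tcp_rot: [3.14, 0.031, 0.006]
wrist_force: [0.8, 0.2, -6.4]
grip_width: 0.389
grip_force: 45.0
```

Emit:
apply_moves(
  motion=[
    [0, 0, 0, 0, 0, 0, 1],
    [0, 0, 0, 0, 0, 0, 1],
  ],
)

```text
t: 7.45
tool_pos: [0.5628, -0.0937, 0.2939]
tcp_rot: [-3.141, -0.032, 0.004]
wrist_force: [-0.3, -0.2, -5.2]
grip_width: 0.39
grip_force: 45.0
```

Run:
```python
from h import *
s=sense(); print(s["t"],s["tool_pos"],np.degrees(xyaw(s)),s["wrist_force"],s["wrist_torque"],s["grip_width"]*87,s["grip_force"])
f=grab_frame("wrist"); 
cv2.imwrite("pics/w5.png",f["img"][...,::-1])
p=s["tool_pos"]; print(proj(f,[p+[0,0,-.038],p+[0,0,-.06]]))
plan([.5863,.1587,.2955],np.radians(30.2))
```

```text
7.45 [ 0.56276945 -0.09369818  0.29392532] 1.1715260295255747 [-0.3321799  -0.22558856 -5.21294285] [0.02685465 0.03858021 0.02009327] 33.889685376553004 45.003307638689876
[[252.2664489  234.85739989]
 [252.36880562 221.34781059]]
shift units [ 0.287 -2.518 -0.015] mm [  28.7 -251.8   -1.5]
turn units [-0.002  0.005 -1.013]
```

View pics/w5.png

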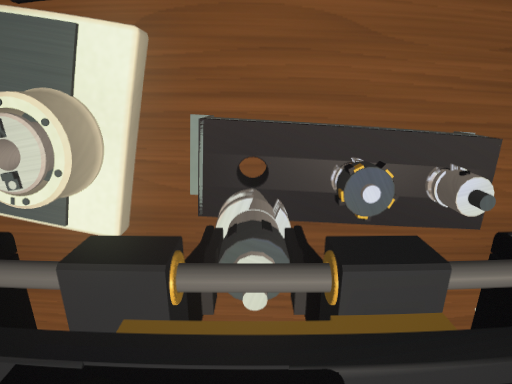

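The chuck is held (about 5.2 N), flange and slot visible near (253,205). Carry it over the spindle and turn it.

Emit:
apply_moves(
  motion=[
    [0.03, -0.2, 0, 0, 0, 0, 1],
    [0.04, -0.35, 0, 0, 0, 0, 1],
    [0.04, -0.35, 0, 0, 0, 0, 1],
    [0.04, -0.35, 0, 0, 0, 0, 1],
    [0.04, -0.35, 0, 0, 0, 0, 1],
    [0.04, -0.35, 0, 0, 0, 0, 1],
    [0.03, -0.35, 0, 0, 0, 0, 1],
    [0.027, -0.218, 0, 0, 0, 0, 1],
  ],
)

```text
t: 8.3
tool_pos: [0.586, 0.1621, 0.2944]
tcp_rot: [-3.141, -0.037, 0.003]
wrist_force: [-0.1, 0.4, -5.2]
grip_width: 0.393
grip_force: 45.0
```

Emit:
apply_moves(
  motion=[
    [0, 0, 0, 0, 0, -0.2, 1],
    [0, 0, 0, 0, 0, -0.2, 1],
    [0, 0, 0, 0, 0, -0.2, 1],
    [0, 0, 0, 0, 0, -0.2, 1],
    [0, 0, 0, 0, 0, -0.21, 1],
    [0, 0, 0, 0, 0, 0, 1],
    [0, 0, 0, 0, 0, 0, 1],
    [0, 0, 0, 0, 0, 0, 1],
  ],
)

```text
t: 9.1
tool_pos: [0.5868, 0.1589, 0.2951]
tcp_rot: [3.035, 0.813, -0.001]
wrist_force: [-0.6, 0.2, -5.3]
grip_width: 0.389
grip_force: 45.0
```

Run:
```python
from h import *
import pickle
s=sense(); print(s["t"],s["tool_pos"],np.degrees(xyaw(s)),s["wrist_force"],s["wrist_torque"],s["joint_pos"].round(2))
f=grab_frame("wrist"); t=grab_frame("side"); pickle.dump((f,t),open("w6.pkl","wb"))
p=s["tool_pos"]; a=rect(f,p,p[2]-.038,.04); 
c=proj(t,[p])[0].astype(int); b=t["img"][max(0,c[1]-60):c[1]+80,max(0,c[0]-70):c[0]+70]
cv2.imwrite("pics/r6.png",np.hstack([a,cv2.resize(b,(400,400),interpolation=cv2.INTER_CUBIC)])[...,::-1])
plan([.5863,.1587,.2955],np.radians(30.2))
```

```text
9.1 [0.58684594 0.15887794 0.29511972] 29.987309320264785 [-0.60431648  0.1845276  -5.3084535 ] [ 0.03457889 -0.03783037 -0.00740566] [ 0.32  0.4  -0.88  1.4   0.31  1.48 -1.59]
shift units [-0.007 -0.001 -0.001] mm [-0.7 -0.1 -0.1]
turn units [ 0.     0.    -0.005]
```

View pics/r6.png

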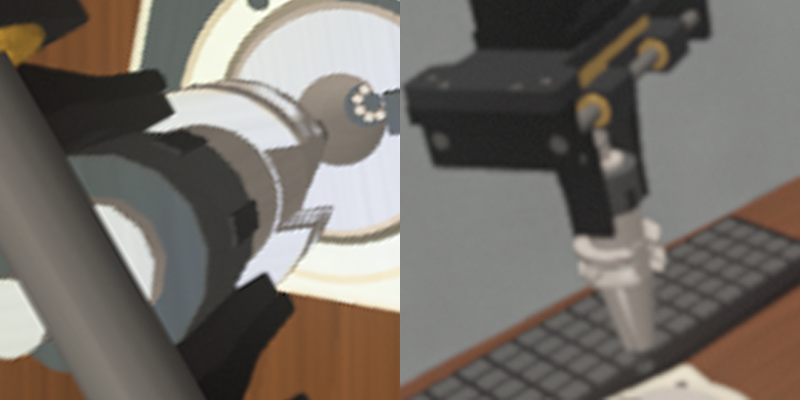

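The in-hand view shows the slot opening at roughly 10° in world yaw, near the dogs' 9°, and the taper hangs upright over the spindle. Lower while watching the force.

Emit:
apply_moves(
  motion=[
    [-0.005, 0, 0.15, 0, 0, 0, 1],
    [0, 0, 0.15, 0, 0, 0, 1],
    [0, 0, 0.1, 0, 0, 0, 1],
    [0, 0, 0.1, 0, 0, 0, 1],
    [0, 0, 0.1, 0, 0, 0, 1],
    [0, 0, 0.1, 0, 0, 0, 1],
    [0, 0, 0, 0, 0, 0, 1],
  ],
)

```text
t: 9.9
tool_pos: [0.5859, 0.1583, 0.2238]
tcp_rot: [3.034, 0.816, -0.004]
wrist_force: [-0.1, -0.1, -5.2]
grip_width: 0.387
grip_force: 45.0
```

Emit:
apply_moves(
  motion=[
    [0, 0, 0.06, 0, 0, 0, 1],
    [0, 0, 0.05, 0, 0, 0, 1],
    [0, 0, 0.03, 0, 0, 0, 1],
    [0, 0, 0, 0, 0, 0, 1],
    [0, 0, 0, 0, 0, 0, 1],
  ],
)

```text
t: 10.4
tool_pos: [0.5866, 0.1588, 0.2117]
tcp_rot: [3.034, 0.816, 0.0]
wrist_force: [-0.8, 0.1, -5.4]
grip_width: 0.389
grip_force: 45.0
```

```bash
cat > st.py <<'E'
from h import *
s=sense(); print(round(float(s["t"]),2),s["tool_pos"].round(4),"yaw",np.degrees(xyaw(s)).round(2),"F",s["wrist_force"].round(2),"T",s["wrist_torque"].round(3),"grip",s["grip_width"].round(3))
plan([.5863,.1587,.1836])
E
python3 st.py
```

```text
Traceback (most recent call last):
  File "st.py", line 2, in <module>
    s=sense(); print(round(float(s["t"]),2),s["tool_pos"].round(4),"yaw",np.degrees(xyaw(s)).round(2),"F",s["wrist_force"].round(2),"T",s["wrist_torque"].round(3),"grip",s["grip_width"].round(3))
                                                                                                                                                                          ^^^^^^^^^^^^^^^^^^^^^
AttributeError: 'float' object has no attribute 'round'
```

Emit:
apply_moves(
  motion=[
    [-0.002, 0, 0.03, 0, 0, 0, 1],
    [0, 0, 0.03, 0, 0, 0, 1],
    [0, 0, 0.03, 0, 0, 0, 1],
    [0, 0, 0, 0, 0, 0, 1],
    [0, 0, 0, 0, 0, 0, 1],
  ],
)

```text
t: 10.9
tool_pos: [0.5863, 0.1586, 0.2024]
tcp_rot: [3.034, 0.816, -0.0]
wrist_force: [0.4, 0.3, -5.1]
grip_width: 0.384
grip_force: 45.0
```

```bash
sed -i 's/s\["grip_width"\].round(3)/s["grip_width"]/' st.py; python3 st.py
```

```text
10.9 [0.5863 0.1586 0.2024] yaw 30.13 F [ 0.42  0.26 -5.1 ] T [0.008 0.013 0.011] grip 0.3838832529930798
shift units [ 0.    -0.001  0.188] mm [ 0.  -0.1 18.8]
```

Emit:
apply_moves(
  motion=[
    [0, 0, 0.02, 0, 0, 0, 1],
    [0, 0, 0.02, 0, 0, 0, 1],
    [0, 0, 0.02, 0, 0, 0, 1],
    [0, 0, 0.01, 0, 0, 0, 1],
    [0, 0, 0, 0, 0, 0, 1],
  ],
)

```text
t: 11.4
tool_pos: [0.5863, 0.1586, 0.1953]
tcp_rot: [3.034, 0.816, -0.0]
wrist_force: [0.3, 0.3, -5.1]
grip_width: 0.385
grip_force: 45.0
```

Emit:
apply_moves(
  motion=[
    [0, 0, 0.01, 0, 0, 0, 1],
    [0, 0, 0, 0, 0, 0, 1],
    [0, 0, 0, 0, 0, 0, 1],
  ],
)

```text
t: 11.7
tool_pos: [0.5864, 0.1586, 0.1946]
tcp_rot: [3.034, 0.816, 0.0]
wrist_force: [-0.1, -0.3, -5.2]
grip_width: 0.388
grip_force: 45.0
```

Emit:
apply_moves(
  motion=[
    [0, 0, 0.01, 0, 0, 0, 1],
    [0, 0, 0, 0, 0, 0, 1],
    [0, 0, 0, 0, 0, 0, 1],
  ],
)

```text
t: 12.0
tool_pos: [0.5864, 0.1586, 0.1935]
tcp_rot: [3.034, 0.816, 0.0]
wrist_force: [-0.6, -0.5, -6.0]
grip_width: 0.391
grip_force: 45.0
```

```bash
python3 st.py
```

```text
12.0 [0.5864 0.1586 0.1935] yaw 30.13 F [-0.6  -0.46 -6.02] T [ 0.014 -0.013  0.027] grip 0.39057675279574
shift units [ 0.    -0.001  0.099] mm [ 0.  -0.1  9.9]
```

Emit:
apply_moves(
  motion=[
    [0, 0, 0.01, 0, 0, 0, 1],
    [0, 0, 0, 0, 0, 0, 1],
    [0, 0, 0, 0, 0, 0, 1],
  ],
)

```text
t: 12.3
tool_pos: [0.5863, 0.1586, 0.1925]
tcp_rot: [3.034, 0.816, -0.0]
wrist_force: [-0.2, -0.3, -4.5]
grip_width: 0.388
grip_force: 45.0
```

Emit:
apply_moves(
  motion=[
    [0, 0, 0.01, 0, 0, 0, 1],
    [0, 0, 0, 0, 0, 0, 1],
    [0, 0, 0, 0, 0, 0, 1],
  ],
)

```text
t: 12.6
tool_pos: [0.5863, 0.1586, 0.1915]
tcp_rot: [3.034, 0.816, -0.0]
wrist_force: [-0.2, -0.6, -4.7]
grip_width: 0.393
grip_force: 45.0
```

```bash
python3 st.py
```

```text
12.6 [0.5863 0.1586 0.1915] yaw 30.13 F [-0.2  -0.58 -4.67] T [ 0.011 -0.049  0.024] grip 0.3931080825653526
shift units [ 0.    -0.001  0.079] mm [ 0.  -0.1  7.9]
```

Emit:
apply_moves(
  motion=[
    [0, 0, 0.01, 0, 0, 0, 1],
    [0, 0, 0, 0, 0, 0, 1],
    [0, 0, 0, 0, 0, 0, 1],
  ],
)

```text
t: 12.9
tool_pos: [0.5864, 0.1586, 0.1905]
tcp_rot: [3.034, 0.816, 0.0]
wrist_force: [0.2, -0.2, -4.7]
grip_width: 0.385
grip_force: 45.0
```

```bash
python3 st.py
```

```text
12.9 [0.5864 0.1586 0.1905] yaw 30.12 F [ 0.16 -0.16 -4.69] T [-0.019 -0.006 -0.035] grip 0.38497946646498876
shift units [-0.    -0.001  0.069] mm [-0.  -0.1  6.9]
```

Emit:
apply_moves(
  motion=[
    [0, 0, 0.01, 0, 0, 0, 1],
    [0, 0, 0, 0, 0, 0, 1],
    [0, 0, 0, 0, 0, 0, 1],
  ],
)

```text
t: 13.2
tool_pos: [0.5866, 0.1586, 0.1899]
tcp_rot: [3.033, 0.816, 0.001]
wrist_force: [1.2, 0.4, -0.1]
grip_width: 0.39
grip_force: 45.0
```

```bash
python3 st.py
```

```text
13.2 [0.5866 0.1586 0.1899] yaw 30.12 F [ 1.16  0.38 -0.08] T [-0.11  -0.074 -0.048] grip 0.39025393135178355
shift units [-0.002 -0.002  0.063] mm [-0.2 -0.2  6.3]
```

Contact of about 5 N. Feel with a light turn.

Emit:
apply_moves(
  motion=[
    [0, 0, 0, 0, 0, 0.05, 1],
    [0, 0, 0, 0, 0, 0.05, 1],
    [0, 0, 0, 0, 0, 0, 1],
  ],
)

```text
t: 13.5
tool_pos: [0.5864, 0.159, 0.1897]
tcp_rot: [-3.053, -0.739, -0.001]
wrist_force: [-1.3, 0.0, -0.4]
grip_width: 0.385
grip_force: 45.0
```

```bash
python3 st.py
```

```text
13.5 [0.5864 0.159  0.1897] yaw 27.2 F [-1.3   0.04 -0.37] T [0.054 0.044 0.048] grip 0.38457875417395476
shift units [-0.002  0.002  0.061] mm [-0.2  0.2  6.1]
```

Emit:
apply_moves(
  motion=[
    [0, 0, 0, 0, 0, -0.05, 1],
    [0, 0, 0, 0, 0, -0.05, 1],
    [0, 0, 0, 0, 0, -0.05, 1],
    [0, 0, 0, 0, 0, -0.05, 1],
    [0, 0, 0, 0, 0, 0, 1],
  ],
)

```text
t: 14.0
tool_pos: [0.5865, 0.1586, 0.1897]
tcp_rot: [-3.012, -0.894, -0.001]
wrist_force: [0.7, -0.7, 1.8]
grip_width: 0.388
grip_force: 45.0
```

```bash
python3 st.py
```

```text
14.0 [0.5865 0.1586 0.1897] yaw 33.06 F [ 0.65 -0.73  1.82] T [-0.068 -0.105 -0.015] grip 0.38765115587309207
shift units [-0.002 -0.002  0.061] mm [-0.2 -0.2  6.1]
```

Turning is free, and height (about 6.2 mm short) is already below the dog-top stop at 8 mm, so the slots seem to be over the dogs and the stud is on the balls. Recentre and press in small steps.

Emit:
apply_moves(
  motion=[
    [0, 0, 0, 0, 0, 0.05, 1],
    [0, 0, 0.01, 0, 0, 0.05, 1],
    [0, 0, 0, 0, 0, 0, 1],
    [0, 0, 0, 0, 0, 0, 1],
  ],
)

```text
t: 14.4
tool_pos: [0.5868, 0.1588, 0.1893]
tcp_rot: [3.034, 0.814, 0.002]
wrist_force: [0.6, -0.2, 4.9]
grip_width: 0.39
grip_force: 45.0
```

```bash
python3 st.py
```

```text
14.4 [0.5868 0.1588 0.1893] yaw 30.03 F [ 0.59 -0.18  4.89] T [-0.068  0.022  0.015] grip 0.3903253682339666
shift units [-0.005 -0.002  0.057] mm [-0.5 -0.2  5.7]
```

Emit:
apply_moves(
  motion=[
    [0, 0, 0.01, 0, 0, 0, 1],
    [0, 0, 0, 0, 0, 0, 1],
    [0, 0, 0, 0, 0, 0, 1],
  ],
)

```text
t: 14.7
tool_pos: [0.5872, 0.1591, 0.189]
tcp_rot: [3.034, 0.814, 0.004]
wrist_force: [0.7, -0.7, 10.6]
grip_width: 0.387
grip_force: 45.0
```

```bash
python3 st.py
```

```text
14.7 [0.5872 0.1591 0.189 ] yaw 30.03 F [ 0.71 -0.7  10.56] T [-0.098 -0.025  0.028] grip 0.387126009143252
shift units [-0.01  -0.001  0.054] mm [-1.  -0.1  5.4]
```

Emit:
apply_moves(
  motion=[
    [0, 0, -0.012, 0, 0, 0, 1],
    [0, 0, 0, 0, 0, -0.06, 1],
    [0, 0, 0, 0, 0, -0.06, 1],
    [0, 0, 0, 0, 0, -0.06, 1],
    [0, 0, 0, 0, 0, 0, 1],
  ],
)

```text
t: 15.2
tool_pos: [0.5867, 0.159, 0.1891]
tcp_rot: [-2.993, -0.954, -0.002]
wrist_force: [1.0, 1.3, 6.1]
grip_width: 0.391
grip_force: 45.0
```

```bash
python3 st.py
```

```text
15.2 [0.5867 0.159  0.1891] yaw 35.36 F [0.99 1.28 6.09] T [ 0.191 -0.291 -0.146] grip 0.3906974244494701
shift units [-0.005  0.     0.055] mm [-0.5  0.   5.5]
```

Emit:
apply_moves(
  motion=[
    [0, 0, 0, 0, 0, -0.06, 1],
    [0, 0, 0, 0, 0, -0.06, 1],
    [0, 0, 0, 0, 0, 0, 1],
  ],
)

```text
t: 15.5
tool_pos: [0.5867, 0.159, 0.1892]
tcp_rot: [-2.963, -1.043, -0.002]
wrist_force: [1.2, 2.0, 5.0]
grip_width: 0.389
grip_force: 45.0
```

```bash
python3 st.py
```

```text
15.5 [0.5867 0.159  0.1892] yaw 38.78 F [1.2  1.97 4.99] T [ 0.256 -0.299 -0.239] grip 0.38940744005269545
shift units [-0.005 -0.     0.055] mm [-0.5 -0.   5.5]
```

Emit:
apply_moves(
  motion=[
    [0, 0, 0, 0, 0, 0.1, 1],
    [0, 0, 0, 0, 0, 0.1, 1],
    [0, 0, 0, 0, 0, 0, 1],
  ],
)

```text
t: 15.8
tool_pos: [0.5865, 0.1587, 0.1891]
tcp_rot: [3.013, 0.889, 0.001]
wrist_force: [-0.9, -0.4, 6.7]
grip_width: 0.386
grip_force: 45.0
```

```bash
python3 st.py
```

```text
15.8 [0.5865 0.1587 0.1891] yaw 32.89 F [-0.9  -0.41  6.7 ] T [-0.017 -0.003 -0.   ] grip 0.386486589518297
shift units [-0.002 -0.001  0.055] mm [-0.2 -0.1  5.5]
```

Emit:
apply_moves(
  motion=[
    [0, 0, 0, 0, 0, 0.06, 1],
    [0, 0, 0, 0, 0, 0.06, 1],
    [0, 0, 0, 0, 0, 0, 1],
  ],
)

```text
t: 16.1
tool_pos: [0.5863, 0.159, 0.1891]
tcp_rot: [-3.038, -0.801, -0.001]
wrist_force: [-0.1, 2.1, 5.5]
grip_width: 0.386
grip_force: 45.0
```

```bash
python3 st.py
```

```text
16.1 [0.5863 0.159  0.1891] yaw 29.53 F [-0.08  2.14  5.48] T [0.015 0.063 0.168] grip 0.3862518155912907
shift units [-0.002  0.003  0.055] mm [-0.2  0.3  5.5]
```

Turning meets the dogs' flanks on both sides (−0.24 and +0.17 N m), so the slots are over the dogs. Centre at about 32.5° and press on.

Emit:
apply_moves(
  motion=[
    [0, 0, 0, 0, 0, -0.1, 1],
    [0, 0, 0.01, 0, 0, 0, 1],
    [0, 0, 0, 0, 0, 0, 1],
    [0, 0, 0, 0, 0, 0, 1],
  ],
)

```text
t: 16.5
tool_pos: [0.5869, 0.159, 0.1889]
tcp_rot: [3.017, 0.877, 0.003]
wrist_force: [0.3, -0.6, 10.5]
grip_width: 0.386
grip_force: 45.0
```

Emit:
apply_moves(
  motion=[
    [0, 0, 0.01, 0, 0, 0, 1],
    [0, 0, 0, 0, 0, 0, 1],
    [0, 0, 0, 0, 0, 0, 1],
  ],
)

```text
t: 16.8
tool_pos: [0.5873, 0.1592, 0.1885]
tcp_rot: [3.017, 0.877, 0.005]
wrist_force: [-0.1, -0.5, 14.0]
grip_width: 0.382
grip_force: 45.0
```

```bash
python3 st.py
```

```text
16.8 [0.5873 0.1592 0.1885] yaw 32.42 F [-0.11 -0.53 13.97] T [-0.093  0.073 -0.025] grip 0.38164839138132056
shift units [-0.011 -0.001  0.049] mm [-1.1 -0.1  4.9]
```

Emit:
apply_moves(
  motion=[
    [-0.004, 0, 0.01, 0, 0, 0, 1],
    [0, 0, 0, 0, 0, 0, 1],
    [0, 0, 0, 0, 0, 0, 1],
  ],
)

```text
t: 17.1
tool_pos: [0.587, 0.159, 0.1876]
tcp_rot: [3.017, 0.877, 0.005]
wrist_force: [-0.6, -0.4, 14.5]
grip_width: 0.388
grip_force: 45.0
```

```bash
python3 st.py
```

```text
17.1 [0.587  0.159  0.1876] yaw 32.43 F [-0.56 -0.42 14.45] T [-0.031  0.18  -0.054] grip 0.38767587186653274
shift units [-0.008 -0.001  0.04 ] mm [-0.8 -0.1  4. ]
```

The force is levelling off while it moves down, so it is over the ball peak. Continue.

Emit:
apply_moves(
  motion=[
    [0, 0, 0.01, 0, 0, 0, 1],
    [0, 0, 0, 0, 0, 0, 1],
    [0, 0, 0, 0, 0, 0, 1],
  ],
)

```text
t: 17.4
tool_pos: [0.5874, 0.1592, 0.1872]
tcp_rot: [3.017, 0.877, 0.007]
wrist_force: [0.1, 0.2, 17.9]
grip_width: 0.388
grip_force: 44.9
```

```bash
python3 st.py
```

```text
17.4 [0.5874 0.1592 0.1872] yaw 32.42 F [ 0.06  0.19 17.85] T [-0.018  0.134 -0.027] grip 0.388053589728648
shift units [-0.012 -0.001  0.036] mm [-1.2 -0.1  3.6]
```

Emit:
apply_moves(
  motion=[
    [-0.004, 0, 0.008, 0, 0, 0, 1],
    [0, 0, 0, 0, 0, 0, 1],
    [0, 0, 0, 0, 0, 0, 1],
  ],
  force=60,
)

```text
t: 17.7
tool_pos: [0.5855, 0.1584, 0.1836]
tcp_rot: [-3.016, -0.877, 0.0]
wrist_force: [0.9, 1.8, 1.1]
grip_width: 0.389
grip_force: 60.0
```

```bash
python3 st.py
```

```text
17.7 [0.5855 0.1584 0.1836] yaw 32.44 F [0.93 1.8  1.08] T [ 0.108 -0.329 -0.029] grip 0.388511276716772
shift units [ 0.008  0.002 -0.   ] mm [ 0.8  0.2 -0. ]
```

It snapped in and sits at the predicted home height. One light press to confirm, then let go.

Emit:
apply_moves(
  motion=[
    [0.004, 0, 0.01, 0, 0, 0, 1],
    [0, 0, 0, 0, 0, 0, 1],
    [0, 0, 0, 0, 0, 0, 1],
  ],
)

```text
t: 18.0
tool_pos: [0.5859, 0.1586, 0.1835]
tcp_rot: [3.016, 0.877, -0.0]
wrist_force: [-2.2, -0.6, 7.8]
grip_width: 0.391
grip_force: 59.9
```

```bash
python3 st.py
```

```text
18.0 [0.5859 0.1586 0.1835] yaw 32.43 F [-2.22 -0.58  7.85] T [-0.174  0.457 -0.085] grip 0.39082746338348967
shift units [ 0.004  0.002 -0.001] mm [ 0.4  0.2 -0.1]
```

Emit:
apply_moves(
  motion=[
    [0, 0, -0.01, 0, 0, 0, 1],
    [0, 0, 0, 0, 0, 0, 0.5],
    [0, 0, 0, 0, 0, 0, 0.3],
    [0, 0, 0, 0, 0, 0, 0],
    [0, 0, 0, 0, 0, 0, 0],
    [0, 0, 0, 0, 0, 0, 0],
    [0, 0, 0, 0, 0, 0, 0],
  ],
  force=20,
)

```text
t: 18.7
tool_pos: [0.586, 0.1583, 0.1839]
tcp_rot: [3.017, 0.877, 0.0]
wrist_force: [0.1, -0.1, 0.1]
grip_width: 0.854
grip_force: 0.0
```

```bash
python3 st.py
```

```text
18.7 [0.586  0.1583 0.1839] yaw 32.41 F [ 0.08 -0.06  0.13] T [ 0.009 -0.049  0.074] grip 0.8540360042323737
shift units [ 0.004 -0.002  0.003] mm [ 0.4 -0.2  0.3]
```

Emit:
apply_moves(
  motion=[
    [0, 0, -0.1, 0, 0, 0, 0],
    [0, 0, -0.2, 0, 0, 0, 0],
    [0, 0, -0.25, 0, 0, 0, 0],
    [0, 0, -0.25, 0, 0, 0, 0],
    [0, 0, -0.2, 0, 0, 0, 0],
    [0, 0, -0.1, 0, 0, 0, 0],
    [0, 0, 0, 0, 0, 0, 0],
    [0, 0, 0, 0, 0, 0, 0],
  ],
)

```text
t: 19.5
tool_pos: [0.5858, 0.1583, 0.2932]
tcp_rot: [3.017, 0.877, -0.001]
wrist_force: [-0.2, -0.6, -0.1]
grip_width: 1.006
grip_force: 0.0
```

Run:
```python
from spin import *
s=sense(); print(s["t"],s["tool_pos"],s["wrist_force"])
f=grab_frame("wrist"); w3=pickle.load(open("w3.pkl","rb"))
# mill collet face (bright) circle / nut outer: apparent position when home: nut top z=.189, flange top z=.145
def edge(f,c0,z,lo,hi,sgn):
    h=.05;n=1000;sc=2*h/n
    r=cv2.GaussianBlur(rect(f,c0,z,h,n).astype(np.float32).mean(2),(0,0),3);P=[]
    for a in np.radians(np.arange(0,360,3)):
        rr=np.arange(lo,hi,sc);p=r[(n/2-rr/sc*np.sin(a)).astype(int),(n/2+rr/sc*np.cos(a)).astype(int)]
        k=np.argmax(sgn*np.gradient(p));P.append((c0[0]+rr[k]*np.cos(a),c0[1]+rr[k]*np.sin(a)))
    P=np.array(P);ok=np.ones(len(P),bool)
    for _ in range(10):
        q=np.linalg.lstsq(np.c_[2*P[ok],np.ones(ok.sum())],(P[ok]**2).sum(1),rcond=None)[0]
        R_=np.sqrt(q[2]+q[0]**2+q[1]**2);e=np.abs(np.hypot(*(P-q[:2]).T)-R_);ok=e<max(.0005,2*np.median(e))
    return q[:2].round(4),R_.round(4),ok.sum()
for z in(.185,.189,.197): print(z,edge(f,(.5865,.1585),z,.005,.0145,-1))
print("rack ref r:",edge(w3,(.563,-.093),.151,.005,.0145,-1))
```

```text
19.5 [0.58581777 0.15829165 0.29322247] [-0.1828929  -0.55980348 -0.0668703 ]
0.185 (array([0.5838, 0.1569]), np.float64(0.0106), np.int64(107))
0.189 (array([0.5849, 0.1576]), np.float64(0.0105), np.int64(106))
0.197 (array([0.587, 0.159]), np.float64(0.0101), np.int64(103))
rack ref r: (array([ 0.5629, -0.0931]), np.float64(0.0105), np.int64(105))
```

The nut face's apparent size matches the home height, and the gripper is clear. Handing in.

```bash
python3 -c "
from plant import job_done; print(job_done())"
```

```text
the job is handed in; nothing more can be done
None
```

The collet chuck is loaded in the spindle: the slots are over the dogs, the stud snapped in, and it sits at the expected home height. I let go, moved the gripper clear, and handed the job in at about 19.5 s; no verdict came back.

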